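Tighten the cold trap's window ring with a pin spanner

ROBOT

A 6-joint arm with a two-finger parallel gripper is mounted at the origin on the work surface. World frame = base frame: x ahead of the robot, y to its left, z up, the work surface at z = 0. Lengths are in m, angles in rad, forces in N, time in s.
With the tool pointing down it reaches from about 0.275 to 1 m from the base axis. Payload 8.4 kg.
Tool frame: the origin (TCP) lies on the centre line of the jaws, within the pads' length; the fingertips stand 17 mm ahead of it and the grasp point (between the pads) lies 2 mm behind it (bot.tcp_to_tips is the z of the fingertips in the tool frame, in m); z points along the fingers, y is the line along which they close (so a half turn about z gives the same grasp; the last joint's range is limited). The gripper opens to 85 mm and grips with 20 to 120 N. Pads are 22 mm wide; open, the fingers measure 114 mm over their backs; the gripper's body (76 mm by 85 mm) begins 54 mm behind the grasp point. The pads swing forward as they close: fully open they stand 13 mm farther back than shut.
Start: joints at [-1.118, 0.353, 1.633, -0, 1.155, -0.002], TCP at [0.275, -0.561, 0.216] pointing down, gripper open.
Joint ranges: [-2.63, 2.63], [-0.92, 2.1], [0.06, 2.66], [-1.3, 4.44], [0, 2.69], [-3.02, 3.02]. Speed limits (rad/s): [2.22, 2.22, 2.79, 3.14, 3.14, 3.14].

INTERFACE

Orientations are given as a unit quaternion [x, y, z, w].
In Python, from workcell import bot, hand, kinematics, get_obs, vision, hand_in gives the robot as it stands. The module is installed in compiled form; this text tells all that it offers. Calls block until the motion is done:
- bot.reach(position, orientation): joint-space move of the TCP to a pose.
- bot.servo_line(position, ori=None, velocity=0.15): straight line of the TCP; ori=None keeps the orientation; velocity is the mean speed in m/s.
- bot.goto_joints(angles): joint-space move.
- hand.move_gripper(opening, strength=None): finger opening in m; strength is the grip in N (None keeps the last); returns when the fingers have stopped.
- bot.dwell(seconds).
- kinematics.solve_ik(position, orientation): joint angles nearest the present ones, or None.
- get_obs(): the state.
- vision.read_camera(name): name is "side" or "top" or "wrist"; returns a dict with "frame" (400x640x3 uint8, red, green, blue), "intrinsics" (3x3 intrinsics, pixels), "dist" ([k1, k2, p1, p2, k3] as OpenCV has them; the pictures are not rectified), "view" (4x4, takes a point from world to camera coordinates). Camera axes: x right, y down, z forward; pixel columns grow to the right and rows downward; lengths in m; the calibration is good to about 2 mm. A picture is of the moment at which its call begins. There is no depth.
A pose or a line that the arm cannot do raises bot.IKError and nothing moves.
- hand_in(): hands the job in; it is judged then, once.
The state is a dict: "time_s": time; "joint_pos": joint angles; "joint_vel": joint speeds; "joint_efforts": joint torques, N m; "position": TCP position; "orientation": TCP orientation; "wrist_force": force on the tool from outside, world axes, zero at the start; "ft_torque": the same for the moment, N m; "gripper_width": finger opening in m; "grip_force": force on a finger pad.
Only numpy, scipy, OpenCV 4.12 (cv2) and the standard library are available. Lean on these libraries where they do the work, as an engineer would, in place of code of your own. Each camera call takes 0.05 s, during which the arm holds its last target. There are 200 camera calls.

TASK

Take the two-pin spanner from its blue stand, work its pins gently into the two holes of the loose window ring recessed in the white cold-trap head, and turn the ring clockwise (seen from above) until it comes up against its stop and is snug at about half a newton-metre, without overtightening it. Then lift the spanner out, stand it upright back in its stand and let go; press only lightly on the trap and leave the two bottles and the beaker alone.

Things in the scene. Friction and masses are not known exactly. Their poses are not given: they have to be found in the camera images.
- window (a point): Centre of the upper face of the recessed steel window ring, 66 mm above the bench. z up, x as trap. The ring (53 mm across, green glass in its 20 mm middle) has two holes 34 mm apart on a line through its centre, each 8 mm wide, 9 mm deep. With joint ring at v, that line lies v rad clockwise (from above) of this x axis, but only to within 0.3 rad either way: find the holes by sight or by feel.
- ring (a joint): Turn of the window ring in rad, growing clockwise seen from above, 0 to 0.7; at 0.7 it is at its hard stop. It starts between 0 and 0.25 and rubs with 0.1 N m, so that a light press does not drag it along.
- seat (a joint): Twist in rad of the rubber seal under the ring, growing clockwise: a spring of 10 N m per rad, so 10 times the value is the torque on the ring: 0 at rest, about 0.01 while the ring turns freely, 0.05 at half a newton-metre. It springs back when the torque is let off.
- spanner_grip (a point): Centre of the red handle block of the loose steel two-pin spanner (about 350 g), which stands upright in the stand. The block is 44 mm long (x), 24 mm wide (y, the way to grip it), 30 mm high (z up, the spanner's axis). Below are an 18 mm stem and a round head of 46 mm diameter, 12 mm thick, its flat underside 57 mm below this point. A half turn about z makes no difference.
- spanner_face (a point): Middle of the flat underside of the spanner's round head, 57 mm straight below spanner_grip; same axes. From this face two pins of 6 mm diameter with tapered ends stick 8 mm down, 34 mm apart along x.
- stand_seat (a point): Where the middle of the underside of the spanner's head rests in its fixed blue stand: the top of a central post of 24 mm diameter, 25 mm above the bench. Around it is a round cup of 55 mm bore, rim 8 mm higher; the pins hang around the post, at any turn of the spanner. Base 90 x 90 mm.
- trap: Fixed cold-trap head: white block 150 (x) x 120 (y) x 50 mm high, on it an aluminium collar, outer diameter 76, bore 55 mm, its rim 74 mm above the bench, so that the ring's face lies 8 mm down in the bore. x points at an orange mark on the collar, another lies opposite. Origin at the middle of its underside, on the bench, straight below window.
- spanner: The spanner; origin on its axis at the height of the pin tips, 65 mm below spanner_grip; same axes.
- amber: Bystander: amber glass bottle with a blue cap, 64 mm diameter, 150 mm high; origin at the middle of its underside, z up.
- jar: Bystander: white plastic jar, 68 mm diameter, 90 mm high; origin at the middle of its underside, z up.
- beaker: Bystander: clear beaker, 70 mm diameter, 90 mm high; origin at the middle of its underside, z up.

How it is judged:
On the way, in this order (a step that is already met when the one before it is completed fails the run):
1. both pins of the spanner are in the ring's holes, at least 4 mm deep (z of spanner_face in the frame of window below 0.004 m and horizontal distance between spanner_face and window below 0.004 m and angle between spanner_face's own z axis and vertical below 0.15 rad), for 0.1 s.
2. with the spanner in, the ring is at its stop and snug, at 0.25 N m or more (value of joint ring above 0.67 rad and value of joint seat above 0.025 rad and z of spanner_face in the frame of window below 0.005 m), for 0.2 s.
At the end, for the whole second after the job is handed in: The ring is still within 0.05 rad of its stop (joint ring above 0.65), and the spanner stands upright (within 0.1 rad) at rest in its stand, its head's underside within 7 mm sideways and 3 mm in height of the seat, let go (value of joint ring above 0.65 rad and horizontal distance between spanner_face and stand_seat below 0.007 m and z of spanner_face in the frame of stand_seat between -0.003 and 0.003 m and angle between spanner_face's own z axis and vertical below 0.1 rad and linear speed of spanner below 0.02 m/s and contact force between the fingers and spanner below 0.1 N); the robot touches nothing.
It fails at once if the ring is overtightened, past 0.9 N m (seat above 0.09) (value of joint seat above 0.09 rad).
It fails at once if the spanner bears on the trap and its ring with more than 60 N (contact force between spanner and trap above 60 N).
It fails at once if a bystander is pushed 20 mm or tipped (distance of any of amber, jar, beaker from where it was at the start of the episode above 0.02 m or angle between any of amber, jar, beaker's own z axis and vertical above 0.3 rad).
It also fails if it takes over 69 s, if anything falls off the work surface, if the arm or the gripper's body presses on something with over 40 N, if the wrist force passes 120 N, or if a joint passes its speed limit or range.

## Working session

There is one attempt and no reset: what is moved stays moved. The work goes in short steps, each a Python script; the robot and the scene stay as the last script left them, time stands still between calls to the robot, and variables do not carry over. Pictures are saved under pics/ and viewed, at most 10 in all, crops included, and the job is handed in when it is done.

```bash
mkdir -p pics; cat > h.py <<'E'
import numpy as np, cv2
from workcell import bot, hand, kinematics, get_obs, vision, hand_in
from scipy.spatial.transform import Rotation as R
def cam(n, save=None):
    c=vision.read_camera(n)
    if save: cv2.imwrite('pics/'+save, c['frame'][:,:,::-1])
    return c
def ray(c,uv):
    uv=np.asarray(uv,float).reshape(-1,1,2)
    p=cv2.undistortPoints(uv,np.array(c['intrinsics']),np.array(c['dist'])).reshape(-1,2)
    V=np.array(c['view']); d=np.c_[p,np.ones(len(p))]@V[:3,:3]
    return -V[:3,:3].T@V[:3,3], d
def onz(c,uv,z):
    o,d=ray(c,uv); return o+d*((z-o[2])/d[:,2])[:,None]
def proj(c,P):
    V=np.array(c['view']); r,_=cv2.Rodrigues(V[:3,:3])
    return cv2.projectPoints(np.asarray(P,float).reshape(-1,1,3),r,V[:3,3],np.array(c['intrinsics']),np.array(c['dist']))[0].reshape(-1,2)
def down(yaw):  # tool z down, tool y at angle yaw in world
    y=np.array([np.cos(yaw),np.sin(yaw),0]); z=np.array([0,0,-1.]); x=np.cross(y,z)
    return R.from_matrix(np.c_[x,y,z]).as_quat()
E
python3 - <<'E'
from h import *
import pickle
D={}
for n in ['top','side']:
    D[n]=cam(n,n+'0.png'); V=np.array(D[n]['view']); print(n, -V[:3,:3].T@V[:3,3], V[2,:3])
pickle.dump(D,open('c0.pkl','wb'))
o=get_obs(); print(o); print(down(0), bot.tcp_to_tips)
E
```

```text
top [ 0.58345334 -0.01750862  0.89199414] [ 0.07502839  0.01954482 -0.99698984]
side [ 0.28891335 -0.52768594  0.51331689] [ 0.45329364  0.68603759 -0.56910219]
{'time_s': 0.1, 'joint_pos': array([-1.11843901e+00,  3.53564440e-01,  1.63403291e+00,  1.61290722e-05,
        1.15519082e+00, -2.37289940e-03]), 'joint_vel': array([-7.78988146e-04, -1.50348610e-03, -3.02479630e-03, -1.49714896e-03,
        6.63966499e-05,  6.59640623e-04]), 'joint_efforts': array([-8.95110315e-04, -6.06359768e+01, -3.42820680e+01,  7.07282493e-05,
        4.02848455e-03,  1.69196369e-05]), 'position': array([ 0.27434629, -0.56109441,  0.21515728]), 'orientation': array([ 9.74264271e-01,  2.25408015e-01, -1.26168940e-04, -5.84337736e-04]), 'wrist_force': array([-0.46014685,  0.26196901, -0.21274481]), 'ft_torque': array([ 0.02651864, -0.00425578,  0.01406572]), 'grip_force': 0.0, 'gripper_width': 0.0855275241407785}
[0.70710678 0.70710678 0.         0.        ] 0.017
```

View pics/top0.png

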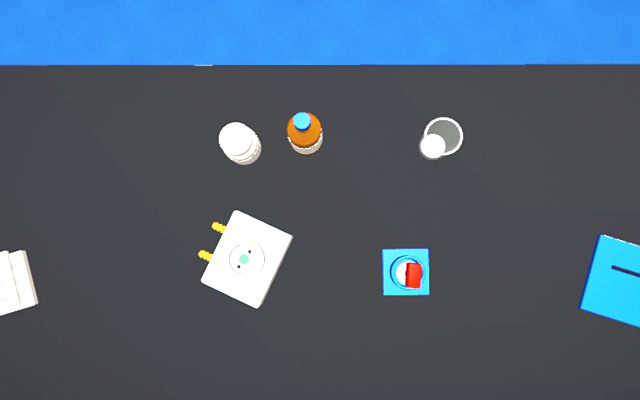

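View pics/side0.png

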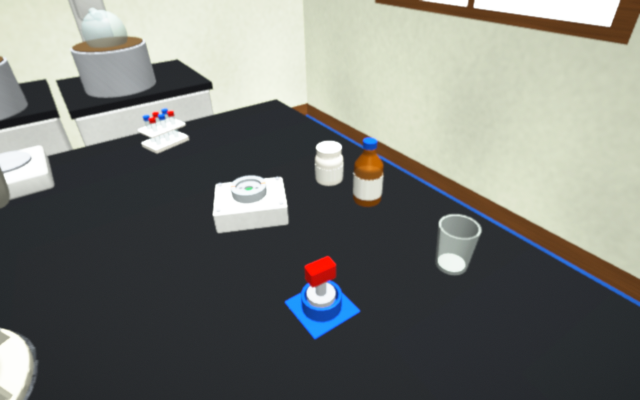

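Top view: trap collar with green glass at (244,259), ring holes near (249,252) and (239,267); blue stand with the red block at (413,275). Side view: red block at (320,271), glass at (248,188). I'll measure these coarsely, then look from the wrist.

```bash
cat > m.py <<'E'
from h import *
def mask(c,lo,hi,box=None):
    h=cv2.cvtColor(c['frame'],cv2.COLOR_RGB2HSV); m=cv2.inRange(h,lo,hi)
    if box:
        z=np.zeros_like(m); x0,y0,x1,y1=box; z[y0:y1,x0:x1]=m[y0:y1,x0:x1]; m=z
    return m
def big(m):
    k=cv2.findContours(m,cv2.RETR_EXTERNAL,cv2.CHAIN_APPROX_NONE)[0]
    return max(k,key=cv2.contourArea)
def cen(k):
    m=cv2.moments(k); return np.array([m['m10']/m['m00'],m['m01']/m['m00']])
RED=((0,150,100),(6,255,255)); GRN=((45,50,80),(90,255,255)); BLU=((98,150,100),(125,255,255))
E
python3 - <<'E'
from m import *
import pickle
D=pickle.load(open('c0.pkl','rb'))
t,s=D['top'],D['side']
g=onz(t,cen(big(mask(t,*GRN,(180,200,300,320)))),.064)[0]
gs=onz(s,cen(big(mask(s,*GRN,(200,160,300,230)))),.064)[0]
r=onz(t,cen(big(mask(t,*RED,(370,230,450,310)))),.097)[0]
rs=onz(s,cen(big(mask(s,*RED,(290,240,350,300)))),.085)[0]
b=cv2.minAreaRect(big(mask(t,*BLU,(370,230,450,310)))); st=onz(t,b[0],.008)[0]
print('glass',g,gs,'red',r,rs,'stand',st,b)
q=get_obs()['orientation']
for n,p in (('w1',g),('w2',(st+r)/2)):
    yaw=0
    bot.reach([p[0]-.0,p[1],.30],down(np.pi/2))
    o=get_obs(); c=cam('wrist',n+'.png'); pickle.dump(c,open(n+'.pkl','wb'))
    V=np.array(c['view']); print(o['time_s'],o['position'],-V[:3,:3].T@V[:3,3],V[2,:3],o['joint_pos'])
E
```

```text
glass [0.55181008 0.14623357 0.064     ] [0.55238286 0.14504236 0.064     ] red [ 0.5267832  -0.16064144  0.097     ] [ 0.52543808 -0.1652194   0.085     ] stand [ 0.53184915 -0.14388968  0.008     ] ((395.9995422363281, 268.6127624511719), (13.537784576416016, 32.280025482177734), 16.189205169677734)
2.8 [0.55200652 0.14551152 0.29988558] [0.46739372 0.14671612 0.45739463] [ 0.32629586 -0.00120263 -0.94526693] [ 2.55204913e-01  1.98522127e-01  1.65234415e+00 -1.50854811e-04
  1.29086352e+00 -1.31417687e+00]
4.0 [ 0.52957542 -0.15150852  0.30002553] [ 0.44494485 -0.1505422   0.45749236] [ 3.26583965e-01 -7.92902477e-06 -9.45168193e-01] [-2.81708180e-01  1.65039819e-01  1.69302602e+00  5.35571623e-04
  1.28348109e+00 -1.85285539e+00]
```

```bash
python3 -c "
import cv2
a=cv2.imread('pics/w1.png');b=cv2.imread('pics/w2.png');print(a.shape)
cv2.imwrite('pics/w12.png',cv2.resize(cv2.hconcat([a[100:400,170:470],b[100:400,170:470]]),(800,400)))"
```

```text
(400, 640, 3)
```

View pics/w1.png

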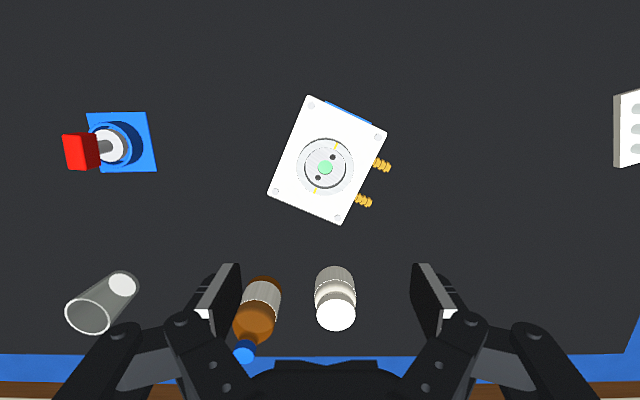

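View pics/w2.png

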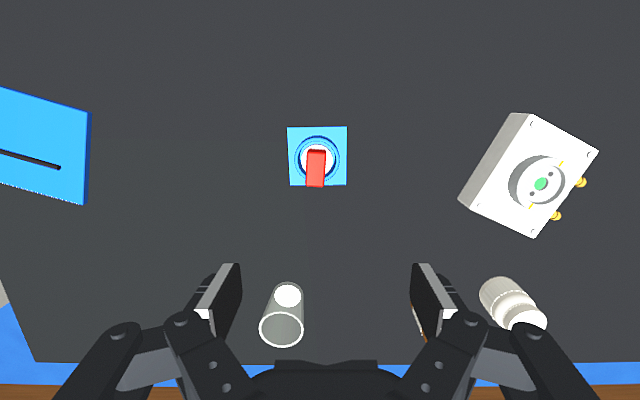

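w1: glass (325,168), holes near (333,156) and (318,178), yellow-orange marks (336,143)/(315,190). w2: red block (316,168), stand rings centred near (318,157). Now closer views of both, with sub-pixel fits.

```bash
python3 - <<'E'
from m import *
import pickle
out=[]
for n,p in (('s2',[.531,-.1455]),('s1',[.552,.1457])):
    bot.reach([p[0]+.022,p[1],.20],down(np.pi/2)); bot.dwell(.2)
    c=cam('wrist'); pickle.dump(c,open(n+'.pkl','wb'))
    u=proj(c,[p[0],p[1],.066])[0].round().astype(int); print(n,u,get_obs()['time_s'])
    f=c['frame'][u[1]-75:u[1]+75,u[0]-75:u[0]+75,::-1]; out.append(cv2.resize(f,(400,400),interpolation=cv2.INTER_NEAREST))
    if n=='s2':
        k=big(mask(c,*RED)); print('red',cv2.minAreaRect(k), cen(k))
    else:
        print('glass',onz(c,cen(big(mask(c,*GRN,(u[0]-60,u[1]-60,u[0]+60,u[1]+60)))),.066), onz(c,cen(big(mask(c,*GRN,(u[0]-60,u[1]-60,u[0]+60,u[1]+60)))),.063))
cv2.imwrite('pics/s12.png',cv2.hconcat(out))
E
```

```text
s2 [325 165] 4.7917
red ((305.5937194824219, 163.62762451171875), (26.26764488220215, 50.924800872802734), 1.5911402702331543) [305.41294551 163.6190086 ]
s1 [326 167] 6.1667
glass [[0.55051536 0.14528476 0.066     ]] [[0.55114199 0.14528091 0.063     ]]
```

View pics/s12.png

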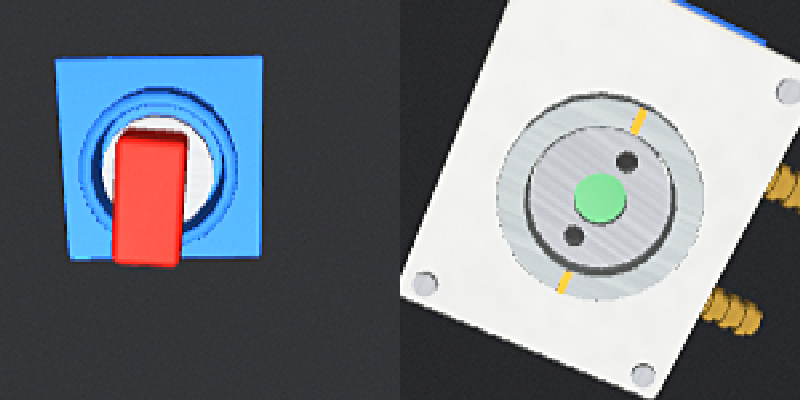

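Crops show (s2) the red top face spanning crop (113–187,140–266) with a darker side strip above it, in the cup ring; (s1) holes at crop (227,161) and (174,236), glass at (200,198), marks at (240,121)/(165,282). Sub-pixel numbers next.

```bash
python3 - <<'E'
from m import *
import pickle
c=pickle.load(open('s1.pkl','rb'))
g=cv2.cvtColor(c['frame'],cv2.COLOR_RGB2GRAY)
m=(g<100).astype(np.uint8)
n,l,s,ce=cv2.connectedComponentsWithStats(m)
H=[]
for i in range(1,n):
    if 10<s[i,4]<150 and abs(ce[i]-[326,167]).max()<25: print('hole',ce[i],s[i]); H.append(ce[i])
P=onz(c,H,.066); d=P[0]-P[1]; print(P,'dist',np.linalg.norm(d),'mid',P.mean(0),'ang',np.arctan2(d[1],d[0]))
Y=mask(c,(18,120,150),(32,255,255),(326-48,167-48,326+48,167+48))
n,l,s,ce=cv2.connectedComponentsWithStats(Y)
M=[ce[i] for i in range(1,n) if s[i,4]>8]; Q=onz(c,M,.074); print('marks',M,Q,Q.mean(0)); d=Q[0]-Q[1]; print(np.linalg.norm(d),np.arctan2(d[1],d[0]))
c=pickle.load(open('s2.pkl','rb'))
f=c['frame']; print(f[165,300:312:4],f[140:150,308,0])
k=big(cv2.inRange(f,(215,0,0),(255,120,120)))
r=cv2.minAreaRect(k); B=onz(c,cv2.boxPoints(r),.097); print('red',cv2.contourArea(k),r,B,B.mean(0),onz(c,cen(k),.097))
print([np.linalg.norm(B[i]-B[i-1]) for i in range(4)],[np.arctan2(*(B[i]-B[i-1])[1::-1]) for i in range(4)])
# stand base
hull=cv2.convexHull(big(mask(c,*BLU,(230,60,420,260))|mask(c,(0,150,60),(8,255,255),(230,60,420,260))))
r=cv2.minAreaRect(hull); 
for z in (0.,.006,.01):
    B=onz(c,cv2.boxPoints(r),z); print('stand',B.mean(0),[round(np.linalg.norm(B[i]-B[i-1]),4) for i in range(4)],np.arctan2(*(B[1]-B[0])[1::-1]))
# cup rim: dark-blue edges inside base -> ellipse of outer rim
E
```

```text
hole [335.65217391 152.26086957] [332 149   8   8  46]
hole [315.87179487 179.87179487] [313 177   7   7  39]
[[0.53720114 0.15526217 0.066     ]
 [0.56496605 0.1356062  0.066     ]] dist 0.034018340119204016 mid [0.5510836  0.14543418 0.066     ] ang 2.5255556794618186
marks [array([339.83333333, 136.76666667]), array([311.95833333, 197.29166667]), array([369.58666667, 207.37333333])] [[0.52141993 0.15876961 0.074     ]
 [0.58081576 0.13175894 0.074     ]
 [0.59158238 0.18984714 0.074     ]] [0.56460602 0.16012523 0.074     ]
0.06524906658364306 2.714789668204677
[[255  92  78]
 [255  90  76]
 [255  92  78]] [120 108 193 255 255 255 255 255 255 255]
red 1118.0 ((305.0552062988281, 165.39845275878906), (25.571012496948242, 46.8342399597168), 1.9749339818954468) [[ 0.5458369  -0.17616861  0.097     ]
 [ 0.50342629 -0.17320722  0.097     ]
 [ 0.50418044 -0.15096408  0.097     ]
 [ 0.54665885 -0.15274292  0.097     ]] [ 0.52502562 -0.16327071  0.097     ] [[ 0.52424715 -0.1633341   0.097     ]]
[np.float64(0.023440105610303973), np.float64(0.042513871836010214), np.float64(0.022255917525867752), np.float64(0.042515644372807415)] [np.float64(-1.6058696461664985), np.float64(3.0718790575037414), np.float64(1.5369047356966785), np.float64(-0.041851914951737436)]
stand [ 5.27904515e-01 -1.64432654e-01 -1.38777878e-17] [np.float64(0.0947), np.float64(0.0901), np.float64(0.0944), np.float64(0.0981)] 1.5840453244956771
stand [ 0.52692127 -0.16410113  0.006     ] [np.float64(0.0931), np.float64(0.0886), np.float64(0.0928), np.float64(0.0965)] 1.5840453244956771
stand [ 0.52626577 -0.16388011  0.01      ] [np.float64(0.0921), np.float64(0.0876), np.float64(0.0918), np.float64(0.0954)] 1.5840453244956767
```

Hole spacing measures 34.0 mm and the hole midpoint (0.5511, 0.1454) agrees with the midpoint of the marks. The block centre (0.525, −0.1633) matches the stand. Grasp now.

```bash
python3 - <<'E'
from m import *
q=down(np.pi/2-.05)
bot.reach([.5248,-.1633,.17],q); bot.servo_line([.5248,-.1633,.080],q,.08); bot.dwell(.2)
a=get_obs(); print(a['position'],a['wrist_force'],a['time_s'])
hand.move_gripper(.0,110); bot.dwell(.3)
o=get_obs(); print(o['position'],o['gripper_width'],o['grip_force'],o['wrist_force'],o['ft_torque'],R.from_quat(o['orientation']).as_matrix()[:,1])
bot.servo_line([.5248,-.1633,.2],q,.1); bot.dwell(.2)
o=get_obs(); print(o['position'],o['gripper_width'],o['wrist_force'],o['ft_torque'],o['time_s'])
cam('top','t1.png'); c=cam('wrist'); cam('side','sd1.png')
u=proj(c,[.5248,-.1633,.14])[0].astype(int); print(u)
cv2.imwrite('pics/g1.png',cv2.resize(c['frame'][150:400,160:480,::-1],(640,500)))
E
```

```text
[ 0.52506128 -0.16337547  0.08040772] [1.03543289 0.3524907  0.37959045] 8.8417
[ 0.52531058 -0.16357523  0.08064274] 0.015767880331879286 107.95211791992188 [-0.11977828 -0.64270151  5.87194262] [-0.04618986  0.18651478 -0.03264578] [ 4.99912093e-02  9.98749570e-01 -4.18529764e-04]
[ 0.52457161 -0.1632279   0.1995189 ] -0.0001557960476669979 [ 0.56652483 -0.17479599 -0.30965658] [0.01895764 0.02128196 0.0070842 ] 11.4167
[324 215]
```

View pics/g1.png

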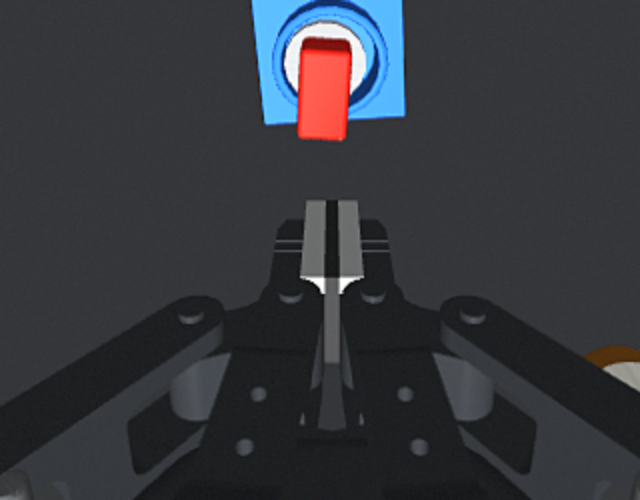

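The grasp missed: the fingers are shut and the spanner is still in its stand. I'll go back over it open and look from the side before closing again.

```bash
python3 - <<'E'
from m import *
import pickle
q=down(np.pi/2-.05)
c=cam('wrist'); k=big(cv2.inRange(c['frame'],(215,0,0),(255,120,120))); print('red now',onz(c,cen(k),.097),cv2.minAreaRect(k))
s=cam('side'); k=big(mask(s,*RED,(200,150,450,350)))
# triangulate red centroid wrist/side roughly
hand.move_gripper(.085,110)
bot.servo_line([.5248,-.1633,.082],q,.12); bot.dwell(.2); print(get_obs()['position'],get_obs()['wrist_force'],get_obs()['time_s'])
a=cam('side'); w=cam('wrist'); pickle.dump((a,w),open('d.pkl','wb'))
A=cv2.resize(a['frame'][180:360,230:410],(400,400)); B=cv2.resize(w['frame'][180:400,210:430],(400,400))
cv2.imwrite('pics/d.png',cv2.hconcat([A,B])[:,:,::-1])
E
```

```text
red now [[ 0.52287002 -0.16604759  0.097     ]] ((321.4379577636719, 196.55517578125), (25.133026123046875, 44.0415153503418), 3.3664605617523193)
[ 0.5252295  -0.1634549   0.08265823] [-1.01742804  0.88620066 -0.1681479 ] 13.7833
```

View pics/d.png

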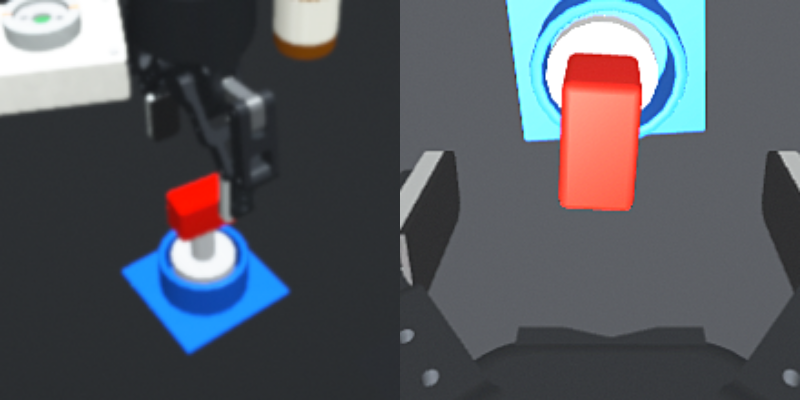

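Left half (side view): the open fingertips, mid near pixel (319,258), sit up and beyond the block at (318,272). Right half (wrist): the pads look offset toward +x, the near pad corner at about (240,264). I'll quantify this.

```bash
python3 - <<'E'
from m import *
import pickle
a,w=pickle.load(open('d.pkl','rb'))
P=[.5252,-.1635]
for z in (.065,.08,.0955,.11,.13): print(z,'side',proj(a,[*P,z])[0],'wrist',proj(w,[*P,z])[0])
for dy in (-.0425,.0425):
  for dx in (-.011,.011):
    for z in (.066,.079,.1): print(dy,dx,z,proj(w,[P[0]+dx,P[1]+dy,z])[0].round(0),proj(a,[P[0]+dx,P[1]+dy,z])[0].round(0))
# triangulate block top-face centroid
kw=big(cv2.inRange(w['frame'],(215,0,0),(255,120,120))); cw=cen(kw); cs=cen(big(mask(a,*RED,(280,230,350,300))))
print(cw,cs)
o1,d1=ray(w,cw);o2,d2=ray(a,cs); d1=d1[0]/np.linalg.norm(d1);d2=d2[0]/np.linalg.norm(d2)
t=np.linalg.lstsq(np.c_[d1,-d2],o2-o1,rcond=None)[0]; print('tri',o1+d1*t[0],o2+d2*t[1])
for z in (.08,.09,.097,.11,.13): print(z,onz(w,cw,z)[0],onz(a,cs,z)[0])
E
```

```text
0.065 side [319.57138509 279.07750076] wrist [323.91015373 239.03804723]
0.08 side [319.33988999 272.18030771] wrist [323.75874221 250.00990994]
0.0955 side [319.09370841 264.84575313] wrist [323.5750355  263.32717152]
0.11 side [318.85671472 257.78513918] wrist [323.37112968 278.11536737]
0.13 side [318.51867931 247.71459435] wrist [323.02114677 303.51421587]
-0.0425 -0.011 0.066 [256. 227.] [330. 299.]
-0.0425 -0.011 0.079 [251. 236.] [330. 293.]
-0.0425 -0.011 0.1 [242. 253.] [329. 283.]
-0.0425 0.011 0.066 [260. 258.] [342. 292.]
-0.0425 0.011 0.079 [256. 268.] [342. 286.]
-0.0425 0.011 0.1 [248. 288.] [342. 276.]
0.0425 -0.011 0.066 [390. 221.] [299. 266.]
0.0425 -0.011 0.079 [395. 229.] [299. 260.]
0.0425 -0.011 0.1 [404. 246.] [298. 250.]
0.0425 0.011 0.066 [390. 252.] [311. 260.]
0.0425 0.011 0.079 [394. 262.] [310. 255.]
0.0425 0.011 0.1 [402. 282.] [310. 245.]
[319.31093968 256.1525233 ] [317.27126437 272.36486043]
tri [ 0.52492195 -0.16599984  0.08775641] [ 0.51975112 -0.16609206  0.08489251]
0.08 [ 0.5292251 -0.1664037  0.08     ] [ 0.52238723 -0.16196274  0.08      ]
0.09 [ 0.52367724 -0.16588303  0.09      ] [ 0.51699917 -0.17040282  0.09      ]
0.097 [ 0.51979374 -0.16551855  0.097     ] [ 0.51322752 -0.17631089  0.097     ]
0.11 [ 0.51258152 -0.16484168  0.11      ] [ 0.50622304 -0.187283    0.11      ]
0.13 [ 0.50148579 -0.16380033  0.13      ] [ 0.49544692 -0.20416317  0.13      ]
```

Both views put the open fingertips at about z = 0.10, level with the block's top, with the TCP reported at 0.083. So the first close only pinched the block's rim. I'll go lower, which is clear of the cup either way, and close gently.

```bash
python3 - <<'E'
from m import *
q=down(np.pi/2-.06)
bot.servo_line([.5220,-.1655,.058],q,.06); bot.dwell(.2)
o=get_obs(); print(o['position'],o['wrist_force'])
hand.move_gripper(.0,25); bot.dwell(.2)
o=get_obs(); print(o['position'],o['gripper_width'],o['grip_force'],o['wrist_force'],o['ft_torque'],o['time_s'])
a=cam('side'); w=cam('wrist')
A=cv2.resize(a['frame'][180:360,230:410],(400,400)); B=cv2.resize(w['frame'][180:400,210:430],(400,400))
cv2.imwrite('pics/e.png',cv2.hconcat([A,B])[:,:,::-1])
E
```

```text
[ 0.52227183 -0.16555646  0.05827762] [ 1.31289515  0.33625091 -0.64202448]
[ 0.5221456  -0.16571694  0.05815374] 0.023709558112948486 27.60203719139099 [-0.24634446 -2.25887896  3.01273956] [-0.44554112  0.12021364  0.022501  ] 15.425
```

View pics/e.png

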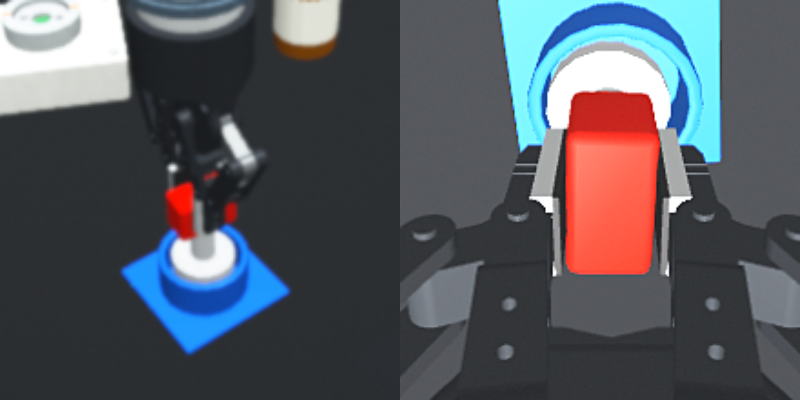

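Width 23.7 mm, so the block is now properly held; TCP z 0.058 corresponds to a face height of 0.025. Next: grip firmly, lift, hover over the window aligned with the holes, and check centring with the fixed cameras.

```bash
python3 - <<'E'
from m import *
import pickle
w=cam('wrist'); k=big(cv2.inRange(w['frame'],(200,0,0),(255,130,130)))[:,0,:]; 
u=k[:,0].mean(); r0,r1=k[:,1].min(),k[:,1].max(); print(u,r0,r1)
for z in (.0825,.097): print(z,onz(w,[[u,r0],[u,r1]],z))
hand.move_gripper(.0,110); bot.dwell(.3)
o=get_obs(); p=o['position']; print(p,o['gripper_width'],o['wrist_force'],o['ft_torque'])
bot.servo_line([p[0],p[1],.17],None,.08); bot.dwell(.2)
o=get_obs(); print(o['position'],o['gripper_width'],o['grip_force'],o['wrist_force'],o['ft_torque'])
q=down(np.pi/2-.616)
bot.reach([.5511,.1454,.17],q); bot.servo_line([.5511,.1454,.130],q,.06); bot.dwell(.3)
o=get_obs(); print(o['position'],o['gripper_width'],o['wrist_force'],o['ft_torque'],o['time_s'],o['joint_pos'])
D={n:cam(n) for n in('side','top','wrist')}; pickle.dump(D,open('f.pkl','wb'))
S=cv2.resize(D['side']['frame'][120:240,190:310],(400,400)); T=cv2.resize(D['wrist']['frame'][180:400,210:430],(400,400))
cv2.imwrite('pics/f.png',cv2.hconcat([S,T])[:,:,::-1])
E
```

```text
326.4 240 330
0.0825 [[ 0.5025538  -0.16309485  0.0825    ]
 [ 0.55777945 -0.16633653  0.0825    ]]
0.097 [[ 0.49548326 -0.16270557  0.097     ]
 [ 0.54469338 -0.16559415  0.097     ]]
[ 0.5222114  -0.1657536   0.05841553] 0.022051384652711097 [-2.37833784 -2.85304135  6.93097243] [-0.49775829  0.30946083  0.02634661]
[ 0.52202177 -0.16570909  0.16965725] 0.021855971783005114 106.75730832328554 [ 0.02648673 -0.18000215 -2.54165408] [0.01702825 0.01180642 0.01312529]
[0.55128379 0.14551004 0.13032869] 0.021792679285448178 [-0.56081002  0.10923817 -2.70441435] [ 0.00659557 -0.02471278  0.00461933] 20.15 [ 2.55431065e-01  3.65093823e-01  1.82926639e+00  4.90590381e-07
  9.46631201e-01 -6.99472676e-01]
```

View pics/f.png

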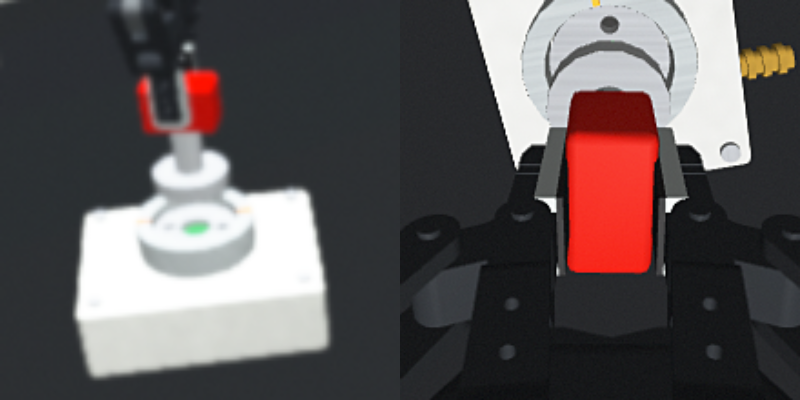

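Left half: the head hangs about (191,170) in the crop, just off the collar centre (197,228). Right half: the head's dark rim arc peaks near crop (610,42), with the near hole at (610,25). I'll turn this into the spanner's offset from the TCP.

```bash
python3 - <<'E'
from m import *
import pickle
D=pickle.load(open('f.pkl','rb')); s,w=D['side'],D['wrist']
gs=cv2.cvtColor(s['frame'],cv2.COLOR_RGB2GRAY); gw=cv2.cvtColor(w['frame'],cv2.COLOR_RGB2GRAY)
print('glass side meas',cen(big(mask(s,*GRN,(220,170,280,210)))),'pred',proj(s,[.5511,.1454,.066]))
for r in range(164,174,2): print(r,gs[r,228:268])
for z in (.097,.109): print('head pred',z,proj(s,[.5513,.1455,z]),proj(w,[.5513,.1455,z]))
for cc in (318,326,334): print('col',cc,gw[185:240,cc])
for rr in (215,225,235): print('row',rr,gw[rr,280:300],gw[rr,350:372])
e=np.array([np.cos(-.616),np.sin(-.616)])
for uv in ([326,203],[326,208],[326,213]):
  for z in (.097,.109): p=onz(w,uv,z)[0]; print(uv,z,(p[:2]-[.5513,.1455])@e)
for r0 in (230,240,330):
    for z in (.1545,.169): print('red row',r0,z,(onz(w,[326.4,r0],z)[0][:2]-[.5513,.1455])@e)
print(np.array(w['intrinsics']))
E
```

```text
glass side meas [248.57971014 188.07246377] pred [[247.84120635 187.40478548]]
164 [ 46  47  46  47  46  47  47  47  47  46  47  48  57  93 139 161 167 170
 174 176 173 159 123 100  87  80  67  55  50  46  46  47  46  46  46  47
  47  47  47  47]
166 [ 46  46  47  47  46  47  46  46  47  51  71 107 134 163 161 162 166 169
 173 176 175 172 192 234 242 240 223 190 140  85  54  49  46  46  47  47
  47  47  47  47]
168 [ 47  46  46  47  46  46  46  53  86 149 207 238 245 243 208 169 166 170
 171 175 175 172 193 238 248 250 249 248 242 213 127  61  47  47  47  46
  47  47  47  46]
170 [ 46  47  47  47  46  48  56 120 213 242 248 249 250 246 226 184 168 169
 171 175 180 182 205 237 247 249 249 249 247 237 161  72  48  47  46  46
  46  47  48  46]
172 [ 47  47  46  48  46  47  56 133 228 246 249 250 250 249 246 239 230 221
 220 227 232 237 245 249 249 249 247 243 230 183 115  67  50  47  47  47
  47  47  47  47]
head pred 0.097 [[246.00496547 174.85655333]] [[324.77459606 229.74090665]]
head pred 0.109 [[245.24678273 169.87250726]] [[324.71180973 237.18971541]]
col 318 [209 207 203 202 205 
[... 1108 characters left out ...]
02 204
 204 203] [209 208 207 206 207 206 206 210 170 210 207 204 205 204 206 205 204 200
 236 244 241 240]
[326, 203] 0.097 -0.019745226012560103
[326, 203] 0.109 -0.02387164123092021
[326, 208] 0.097 -0.01614761271647834
[326, 208] 0.109 -0.020500441769164077
[326, 213] 0.097 -0.012507647971700049
[326, 213] 0.109 -0.017089556224079955
red row 230 0.1545 -0.025589495857993756
red row 230 0.169 -0.03209207151896797
red row 240 0.1545 -0.02019683228926
red row 240 0.169 -0.027286559267546282
red row 330 0.1545 0.03518427477775881
red row 330 0.169 0.02206467229284326
[[298.06599151   0.         325.50828416]
 [  0.         298.06599151 203.64732081]
 [  0.           0.           1.        ]]
```

```bash
python3 - <<'E'
from m import *
import pickle
D=pickle.load(open('f.pkl','rb')); w=D['wrist']; gw=cv2.cvtColor(w['frame'],cv2.COLOR_RGB2GRAY)
e=np.array([np.cos(-.616),np.sin(-.616)]); n=np.array([-e[1],e[0]]); T=np.array([.5513,.1455]); W=np.array([.5511,.1454])
f=lambda uv,z,o=T:[((onz(w,uv,z)[0][:2]-o)@a).round(5) for a in (e,n)]
m=np.zeros_like(gw); m[186:200,318:334]=gw[186:200,318:334]<140
mm=cv2.moments(m,True); h=[mm['m10']/mm['m00'],mm['m01']/mm['m00']]; print('hole',h,mm['m00'],f(h,.066,W),'want -.017')
P=np.array([f(p,.109) for p in ([326,207.9],[294.2,225],[354.8,225])])
A=np.c_[2*P,np.ones(3)]; x=np.linalg.solve(A,(P**2).sum(1)); print('head centre rel TCP',x[:2],'radius',np.sqrt(x[2]+x[:2]@x[:2]))
E
```

```text
hole [324.873417721519, 193.30379746835442] 79.0 [np.float64(-0.01695), np.float64(0.00017)] want -.017
head centre rel TCP [ 0.00172965 -0.00012704] radius 0.022320181504058043
```

The hole reprojects at −16.95 mm (expected −17), and the head centre sits about 2 mm along +x of the TCP. I'll correct for that and descend with force monitoring.

```bash
cat > ins.py <<'E'
from m import *
import sys
TH=-.616; E=np.array([np.cos(TH),np.sin(TH)]); N=np.array([-E[1],E[0]]); W=np.array([.5511,.1454]); q=down(np.pi/2+TH)
def go(de,dn,z,v=.03): 
    bot.servo_line([*(W+de*E+dn*N),z],q,v)
def fz(): return get_obs()['wrist_force']
E
python3 - <<'E'
from ins import *
go(-.002,0,.130); bot.dwell(.1); f0=fz()
go(-.002,0,.113,.05); bot.dwell(.1); print('f0',f0,'at .113',fz()-f0)
z=.113
while z>.099:
    z-=.001; go(-.002,0,z,.02); o=get_obs(); F=o['wrist_force']-f0
    print(round(z,4),o['position'].round(4),F.round(2),o['ft_torque'].round(2))
    if F[2]>8 or abs(F[:2]).max()>8: break
print(get_obs()['time_s'])
E
```

```text
f0 [-0.03400759  0.19968045 -3.48588412] at .113 [-0.31891931 -0.01760265  0.67898342]
0.112 [0.5495 0.1466 0.1121] [-0.07 -1.33  0.5 ] [ 0.02  0.05 -0.03]
0.111 [0.5494 0.1465 0.1109] [-0.8  -0.11  0.11] [0.03 0.05 0.07]
0.11 [0.5494 0.1466 0.1099] [-0.02  0.15  0.5 ] [ 0.06 -0.02 -0.03]
0.109 [0.5494 0.1465 0.1089] [ 0.14 -0.59 -0.38] [-0.03 -0.03  0.06]
0.108 [0.5494 0.1465 0.1079] [ 0.45 -0.79  0.3 ] [0.06 0.02 0.01]
0.107 [0.5494 0.1465 0.1069] [-0.43 -0.09  0.62] [0.02 0.05 0.02]
0.106 [0.5494 0.1465 0.1059] [-0.61 -1.06 -0.16] [0.01 0.01 0.02]
0.105 [0.5494 0.1466 0.1049] [ 0.27 -0.55  1.19] [ 0.01  0.03 -0.  ]
0.104 [0.5494 0.1465 0.1039] [-0.25 -0.77  1.12] [-0.    0.03 -0.01]
0.103 [0.5494 0.1465 0.1029] [-1.06  0.68 -0.04] [ 0.04  0.02 -0.01]
0.102 [0.5494 0.1465 0.1019] [ 0.41 -0.42  0.45] [0.01 0.02 0.02]
0.101 [0.5494 0.1465 0.1009] [-0.26 -1.06 -0.17] [ 0.06  0.01 -0.02]
0.1 [0.5494 0.1466 0.0999] [ 0.34 -0.19  1.35] [ 0.04 -0.01  0.01]
0.099 [0.5497 0.1466 0.0995] [-1.87 -2.86  7.35] [-0.11  0.21 -0.01]
24.7417
```

Contact came at TCP z 0.0995, which matches the head resting on the ring with the pins fully in (pins standing on the face would give 0.107). Turn clockwise in small steps with torque monitoring.

```bash
python3 - <<'E'
from ins import *
def turn(th,z=.1): 
    e=np.array([np.cos(th),np.sin(th)]); bot.servo_line([*(W-.002*e),z],down(np.pi/2+th),.05)
def meas(n=3):
    r=[]
    for i in range(n): bot.dwell(.02); o=get_obs(); r.append(np.r_[o['wrist_force'],o['ft_torque'][2]])
    return np.mean(r,0),o
th=TH; turn(th); m,o=meas(6); b=m[3]; print('base',m,o['position'],o['time_s'])
fine=False; log=[]
while th>TH-.85:
    th-=.008 if fine else .02
    turn(th); m,o=meas(); M=m[3]
    y=R.from_quat(o['orientation']).as_matrix()[:,1]; a=np.arctan2(y[1],y[0])-np.pi/2
    print(round(th-TH,3),round(a-TH,3),'M',M.round(3),'F',m[:3].round(1),'z',o['position'][2].round(4),round(o['time_s'],2))
    if abs(M)>.17 and not fine and th<TH-.06: fine=True
    if abs(M)>.45 or abs(m[:3]+[0,0,3.5]).max()>20: break
E
```

```text
base [ 0.28689553  0.43561808 -3.40655547 -0.01535005] [0.54933079 0.14656145 0.09974671] 25.0917
-0.02 -0.02 M -0.022 F [ 0.1  0.6 -3.4] z 0.0999 25.39
-0.04 -0.04 M 0.022 F [ 0.8  0.6 -4.2] z 0.1 25.69
-0.06 -0.059 M 0.014 F [ 1.3  2.1 -4.5] z 0.1 25.99
-0.08 -0.08 M 0.081 F [ 1.5  2.8 -5.5] z 0.1001 26.29
-0.1 -0.1 M 0.083 F [ 2.6  3.3 -4.8] z 0.1 26.59
-0.12 -0.119 M 0.122 F [ 3.1  3.2 -6.4] z 0.1001 26.89
-0.14 -0.139 M 0.116 F [ 4.1  3.6 -5.3] z 0.1001 27.19
-0.16 -0.16 M 0.102 F [ 3.7  3.4 -5.6] z 0.1001 27.49
-0.18 -0.179 M 0.101 F [ 3.6  3.  -5.7] z 0.1001 27.79
-0.2 -0.199 M 0.137 F [ 4.1  4.  -5.5] z 0.1001 28.09
-0.22 -0.219 M 0.089 F [ 3.6  3.6 -5.8] z 0.1001 28.39
-0.24 -0.239 M 0.11 F [ 4.4  3.  -5.5] z 0.1001 28.69
-0.26 -0.259 M 0.122 F [ 4.   3.6 -5.8] z 0.1001 28.99
-0.28 -0.279 M 0.12 F [ 4.3  3.3 -5.6] z 0.1001 29.29
-0.3 -0.299 M 0.131 F [ 4.6  3.2 -5.8] z 0.1001 29.59
-0.32 -0.319 M 0.131 F [ 4.1  3.6 -6.7] z 0.1001 29.89
-0.34 -0.34 M 0.073 F [ 4.   3.5 -6.1] z 0.1001 30.19
-0.36 -0.359 M 0.136 F [ 4.4  3.  -6.1] z 0.1001 30.49
-0.38 -0.379 M 0.116 F [ 4.4  3.
[... 423 characters left out ...]
112 F [ 4.4  3.  -5.9] z 0.1001 33.19
-0.56 -0.559 M 0.113 F [ 5.1  2.9 -6.3] z 0.1001 33.49
-0.58 -0.579 M 0.122 F [ 5.   2.7 -6.5] z 0.1001 33.79
-0.6 -0.599 M 0.108 F [ 4.9  2.7 -6.4] z 0.1001 34.09
-0.62 -0.619 M 0.105 F [ 5.1  2.5 -6.5] z 0.1002 34.39
-0.64 -0.639 M 0.118 F [ 5.   2.7 -5.7] z 0.1002 34.69
-0.66 -0.659 M 0.155 F [ 5.3  2.8 -6.8] z 0.1002 34.99
-0.68 -0.679 M 0.223 F [ 5.   2.1 -7.1] z 0.1001 35.29
-0.688 -0.687 M 0.273 F [ 5.6  2.3 -7.2] z 0.1002 35.59
-0.696 -0.695 M 0.309 F [ 5.4  2.5 -6.6] z 0.1001 35.89
-0.704 -0.703 M 0.392 F [ 5.   2.  -6.9] z 0.1001 36.19
-0.712 -0.711 M 0.422 F [ 5.5  2.5 -7. ] z 0.1002 36.49
-0.72 -0.719 M 0.483 F [ 5.4  2.1 -7.1] z 0.1001 36.79
```

Snug at about 0.48 N m at the stop. Hold briefly, ease the torque off, lift out, and return to the stand.

```bash
python3 - <<'E'
from ins import *
def turn(th,z=.1): 
    e=np.array([np.cos(th),np.sin(th)]); bot.servo_line([*(W-.002*e),z],down(np.pi/2+th),.05)
def meas(n=5):
    r=[]
    for i in range(n): bot.dwell(.03); o=get_obs(); r.append(np.r_[o['wrist_force'],o['ft_torque'][2]])
    return np.mean(r,0).round(3)
th=TH-.72
bot.dwell(.2); print('hold',meas(8))
for d in (.02,.04,.055,.07,.085):
    turn(th+d); m=meas(); print(d,m)
    if m[3]<.03: break
e=th+d; E2=np.array([np.cos(e),np.sin(e)]); T=W-.002*E2
bot.servo_line([*T,.112],None,.04); print('lift',meas())
bot.servo_line([*T,.18],None,.1); print(meas(),get_obs()['gripper_width'])
q2=down(np.pi/2-.06)
bot.reach([.5225,-.1650,.17],q2); bot.servo_line([.5225,-.1650,.085],q2,.1); bot.dwell(.15); f0=meas(); print(get_obs()['position'],f0)
z=.068; bot.servo_line([.5225,-.1650,z],q2,.05)
while z>.0575:
    z-=.001; bot.servo_line([.5225,-.1650,z],q2,.03); o=get_obs(); F=o['wrist_force']-f0[:3]; print(round(z,4),F.round(1))
    if F[2]>4 or abs(F[:2]).max()>8: break
print(get_obs()['time_s'],get_obs()['position'])
E
```

```text
hold [ 5.595  2.585 -6.978  0.475]
0.02 [ 5.746  2.328 -7.017  0.343]
0.04 [ 5.556  2.643 -6.845  0.237]
0.055 [ 5.263  2.353 -6.417  0.148]
0.07 [ 4.977  2.529 -6.178  0.11 ]
0.085 [ 5.188  2.248 -5.771  0.105]
lift [-0.39  -0.166 -2.98   0.019]
[-0.073 -0.401 -3.296 -0.027] 0.021821900646669386
[ 0.52273504 -0.16507216  0.08539592] [ 0.007 -0.237 -2.986  0.008]
0.067 [-0.5  1.3 -0.8]
0.066 [-0.4 -0.   0.2]
0.065 [-0.4  0.6 -1.1]
0.064 [ 0.4  0.1 -0.7]
0.063 [1.1 0.5 0. ]
0.062 [0.  0.7 1.1]
0.061 [-0.7 -0.1 -0.3]
0.06 [-0.5  0.6  0. ]
0.059 [ 0.7  0.8 -1. ]
0.058 [-1.2 -0.1  6.8]
46.8167 [ 0.52272112 -0.16510345  0.05844895]
```

The spanner is seated at the same height it was taken from. Release, retreat, verify.

```bash
python3 - <<'E'
from m import *
hand.move_gripper(.06,40); bot.dwell(.2); hand.move_gripper(.085); o=get_obs(); print(o['gripper_width'],o['wrist_force'],o['grip_force'])
bot.servo_line([.5225,-.165,.17],None,.1); bot.reach([.553,-.1455,.20],down(np.pi/2)); bot.dwell(.3)
c=cam('wrist'); k=big(cv2.inRange(c['frame'],(215,0,0),(255,120,120)));print('red',onz(c,cen(k),.097),cv2.minAreaRect(k))
s=cam('side'); t=cam('top')
u=proj(c,[.531,-.1455,.066])[0].astype(int)
A=cv2.resize(c['frame'][u[1]-75:u[1]+75,u[0]-75:u[0]+75],(400,400)); B=cv2.resize(s['frame'][150:350,200:400],(400,400))
cv2.imwrite('pics/z.png',cv2.hconcat([A,B])[:,:,::-1]); print(get_obs()['time_s'])
E
```

```text
0.08519637809033927 [-0.18079344  0.49724983  0.20140076] 0.0
red [[ 0.52410034 -0.16522987  0.097     ]] ((302.5103759765625, 168.83938598632812), (25.785099029541016, 47.256587982177734), 3.6913864612579346)
49.8667
```

View pics/z.png

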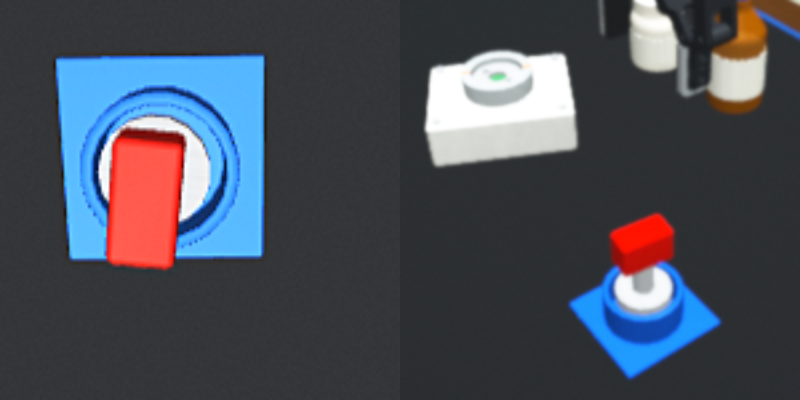

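The spanner stands upright in its cup (head at crop (155,170), ring at (160,167)) with the gripper clear. Handing in.

```bash
python3 -c "
from workcell import hand_in
print(hand_in())"
```

```text
the job is handed in; nothing more can be done
None
```

The ring is turned clockwise to its stop and snug at about 0.48 N m, and the spanner is back upright in its stand and let go; I handed the job in, but no verdict came back.

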